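# Unlock the carriage with the yellow key

### The arm

A 6-joint arm with a two-finger parallel gripper is mounted at the origin on a cart in front of the work surface, level with it; the furniture and walls round the work are solid. World frame = base frame: x ahead of the robot, y to its left, z up, the work surface at z = 0. Lengths are in m, angles in rad, forces in N, time in s.
With the tool pointing down it reaches from about 0.25 to 0.725 m from the base axis. Payload 4 kg.
Tool frame: the origin (TCP) lies at the very end of the fingers, on their centre line; the grasp point (between the pads) lies 19 mm behind it (grip_point_offset is the distance from the TCP to the grasp point, in m); z points along the fingers, y is the line along which they close (so a half turn about z gives the same grasp; the last joint's range is limited). The gripper opens to 85 mm and grips with 20 to 120 N. Pads are 22 mm wide; open, the fingers measure 114 mm over their backs; the gripper's body (76 mm by 85 mm) begins 54 mm behind the grasp point. The pads swing forward as they close: fully open they stand 13 mm farther back than shut.
Start: joints at [1.34, 0.241, 0.005, 1.335, 0, 1.571], TCP at [0.114, 0.487, 0.231] pointing down, gripper open.
Joint ranges: [-2.72, 2.72], [-1.05, 1.87], [-1.09, 1.28], [-1.99, 2.15], [-1.42, 1.44], [-3.14, 3.14]. Speed limits (rad/s): [2.79, 2.79, 3.14, 3.14, 3.14, 3.14].

### API

Orientations are given as a unit quaternion [w, x, y, z].
In Python, from cell import * gives the robot as it stands.
- The arm moves only by the tool carry_out, never from a script. Its argument "motion" is a list that holds one entry, the list of rows, each a list of 7 numbers: the closure, from -1 (fully open) to 1 (shut), then the shift along the tool's x, y, z scaled (see below), then the turn, a rotation vector about the tool's x, y, z scaled (see below). A call has 1 to 20 rows; each row is the pose to reach, as a shift and turn from the pose commanded when the call began, along the tool's axes at that moment; what a row does not reach only later rows make up. The controller multiplies each number of a shift by 0.4 m and each number of a turn by 0.5 rad. A row lasts 1/8 s, in which the tool goes at most 62.5 mm and 10.7 degrees, less where a joint would pass 70% of its speed; a pose out of reach is approached as far as the arm can. A call with a number of a shift or a turn outside -1 to 1 is refused whole. A call with a gripper value outside its range is refused whole. The fingers move at their own pace and stop on an object; "squeeze" is the grip in N (left out, the last holds). Time passes only in rows, so rows that repeat a pose let the fingers close. It gives the time, the measured TCP pose, the force, the opening and the grip force at its end, in the units of the state.
- state(): the state, without advancing time (a new reading comes with each control period).
- get_image(name): name is "scene" or "top" or "wrist"; returns the picture (400x640x3 uint8, red, green, blue); there is no depth.
- calibration(name): a dict with "K" (3x3 intrinsics, pixels), "R" (3x3) and "t" (3): a world point X has camera coordinates R X + t. Camera axes: x right, y down, z forward; pixel columns grow to the right and rows downward; lengths in m; the calibration is good to about 2 mm. A picture is of the moment at which its call begins: read the wrist's pose just before it. calibration takes no time and is no camera call; for the wrist camera it gives the pose at the moment of the call.
- job_done(): hands the job in; it is judged then, once.
The state is a dict: "time": time; "q": joint angles; "joint_vel": joint speeds; "joint_efforts": joint torques, N m; "ee_pos": TCP position; "tcp_rot": TCP orientation; "wrist_force": force on the tool from outside, world axes, zero at the start; "moment": the same for the moment, N m; "gripper_width": finger opening in m; "gripper_force": force on a finger pad.
Only numpy, scipy, OpenCV 4.12 (cv2) and the standard library are available. Lean on these libraries where they do the work, as an engineer would, in place of code of your own. Each camera call takes 0.05 s, during which the arm holds its last target. There are 200 camera calls.

### The job

Release the locking bolt of the saw's sliding table: take the yellow key out of its wooden stand, push it fully home in the slot of the lock with the yellow ring, and turn it clockwise (seen from above) until it stops, so that the brass bolt draws back out of its keeper. Leave the key standing in the lock and leave the blue key where it is.

Things in the scene. Friction and masses are not known exactly. Their poses are not given: they have to be found in the camera images.
- yellow_key_grip (a point): centre of the yellow bow, 14 mm thick (x) x 38 wide (y) x 44 high (z up), of a key standing upright in a wooden stand (60 x 140 x 34 mm). Under the bow a flat steel blade 8 (x) x 20 (y) x 36 mm long, 24 mm deep in the stand with 1 mm play: lift it straight up 30 mm to clear. Blade tip 58 mm below this point, slimmer (5 x 15 mm) for its last 5 mm. 60 g; the same after half a turn.
- blue_key_grip (a point): centre of the blue bow of a second key of the same form and size, in the same stand, 66 mm from the yellow one along the bows' width (y); either key may be on either side. Not to be moved.
- lock_mouth (a point): centre of the key slot at the top of the fixed grey lock case (90 x 116 mm, 46 high, yellow ring 56 mm round the slot); z up. Slot along this frame's y at the start (the frame does not turn with it): 11.5 (x) x 24 (y) mm, 28 deep, its top 8 mm flared to 25 x 36. Key home: bow centre 30 mm above this point. Brass bolt leaves the case on the -y side into a dark keeper 103 mm away.
- plug (a joint): angle of the lock's slotted plug in rad: 0 at the start (bolt shut), growing clockwise seen from above to a stop at 1.05 (60 degrees, bolt drawn back 26 mm). The key has about 10 degrees of play in the slot, so the hand turns about 70 degrees to reach the stop. Takes about 0.06 N m and stays where it is left.
Mind the look-alikes: they are no part of the job. Of the things shaped like the part that bears yellow_key_grip, the yellow one is meant.

How it is judged:
On the way:
1. the yellow key is fully home in the slot, the plug not yet turned (z of yellow_key_grip in the frame of lock_mouth below 0.037 m and horizontal distance between yellow_key_grip and lock_mouth below 0.013 m and angle between yellow_key_grip's own z axis and vertical below 0.25 rad and value of joint plug below 0.5 rad), for 0.1 s.
At the end, for the whole second after the job is handed in: the plug has turned at least 0.75 rad (43 of its 60 degrees), the yellow key stands at rest in the slot, within 7 mm of fully home, its bow's centre within 13 mm of the slot's axis and leaning under 14 degrees (value of joint plug above 0.75 rad and z of yellow_key_grip in the frame of lock_mouth below 0.037 m and horizontal distance between yellow_key_grip and lock_mouth below 0.013 m and angle between yellow_key_grip's own z axis and vertical below 0.25 rad and linear speed of yellow_key below 0.02 m/s); the robot touches nothing.
It fails at once if the blue key is moved more than 20 mm (distance of blue_key_grip from where it was at the start of the episode above 0.02 m).
It also fails if it takes over 43 s, if anything falls off the work surface, if the arm or the gripper's body presses on something with over 40 N, if the wrist force passes 120 N, or if a joint passes its speed limit or range.

## Working session

There is one attempt and no reset: what is moved stays moved. The work goes in short steps, Python scripts to look and compute and a tool call to move; the robot and the scene stay as the last step left them, time stands still between calls to the robot, and variables do not carry over. Pictures are saved under pics/ and viewed, at most 10 in all, crops included, and the job is handed in when it is done.

Besides the shell and the picture viewer there is one more tool, called after "Request:" as name(argument=value, ...), one argument or row to a line, values as JSON. carry_out: Moves the arm, as the interface text tells. Its arguments: {"type":"object","properties":{"motion":{"type":"array","items":{"type":"array","items":{"type":"array","items":{"type":"number","minimum":-1,"maximum":1}}}},"squeeze":{"type":"number"}},"required":["motion"]}

```bash
mkdir -p pics; ls
python3 - <<'E'
from cell import *
import cv2,numpy as np
print(state())
for n in ("scene","top"):
    im=get_image(n); cv2.imwrite(f"pics/{n}0.png",im[:,:,::-1]); print(n,calibration(n))
E
```

```text
pics
{'time': 0.0, 'q': array([1.34002645e+00, 2.41464710e-01, 3.73068564e-03, 1.33521891e+00,
       6.76670260e-06, 1.57079533e+00]), 'joint_vel': array([0.00101731, 0.00075379, 0.00181715, 0.00215597, 0.00020316,
       0.00058217]), 'joint_efforts': array([ 5.49267418e-05, -3.72320116e+01,  2.52405882e+01,  1.70869497e-02,
        7.97541225e-05, -2.93271881e-06]), 'ee_pos': array([0.11421572, 0.48612519, 0.23038961]), 'tcp_rot': array([-1.27505339e-04,  1.15128518e-01,  9.93350020e-01, -1.07074267e-03]), 'wrist_force': array([-0.2928142 , -0.38149547,  0.61518366]), 'moment': array([ 0.01750978,  0.02073607, -0.05929117]), 'gripper_force': 0.0, 'gripper_width': 0.08521496508769216}
scene {'K': array([[503.62188825,   0.        , 311.65906375],
       [  0.        , 503.62188825, 196.07450351],
       [  0.        ,   0.        ,   1.        ]]), 'R': array([[ 0.48731472, -0.87322269,  0.00254807],
       [-0.66505291, -0.37303035, -0.6469567 ],
       [ 0.56588778,  0.31357692, -0.76252248]]), 't': array([-0.18397093,  0.35735564,  0.67673739])}
top {'K': array([[439.87240118,   0.        , 318.50736343],
       [  0.        , 439.87240118, 199.47166746],
       [  0.        ,   0.        ,   1.        ]]), 'R': array([[ 0.01258886, -0.99986184, -0.01085495],
       [-0.98611772, -0.01061681, -0.16570798],
       [ 0.16556984,  0.01279033, -0.98611512]]), 't': array([0.03628766, 0.43583757, 1.0045135 ])}
```

View pics/scene0.png

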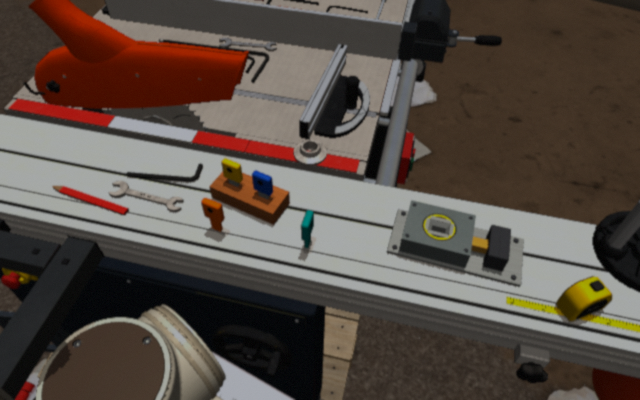

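View pics/top0.png

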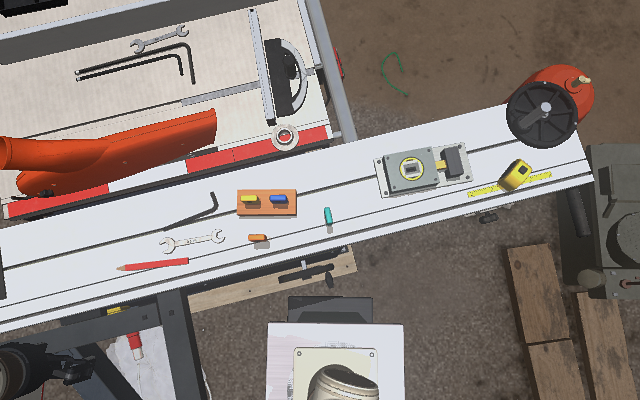

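The top view shows the yellow key at (249,199), in the stand with the blue key at (279,199). Look-alikes are blue (279,199), orange (258,238), teal (328,215), the yellow tape measure (515,172) and the lock's yellow ring (411,169). By the description I choose the yellow bow in the wooden stand: scene (231,170), top (249,199). The bolt and keeper are on the image right of the lock.

```bash
cat > h.py <<'E'
import cv2,numpy as np
from cell import *
def ray(c,p):
    R,t,K=c["R"],c["t"],c["K"]; d=R.T@np.linalg.solve(K,[p[0],p[1],1.]); return -R.T@t,d/np.linalg.norm(d)
def onz(c,p,z):
    o,d=ray(c,p); return o+d*(z-o[2])/d[2]
def tri(rs):
    A=sum(np.eye(3)-np.outer(d,d) for o,d in rs); b=sum((np.eye(3)-np.outer(d,d))@o for o,d in rs); return np.linalg.solve(A,b)
def mask(im,lo,hi,roi):
    h=cv2.cvtColor(im,cv2.COLOR_RGB2HSV); m=cv2.inRange(h,np.array(lo),np.array(hi)); k=np.zeros_like(m); x0,y0,x1,y1=roi; k[y0:y1,x0:x1]=255
    return m&k
def cen(m):
    c=max(cv2.findContours(m,0,2)[0],key=cv2.contourArea); r=cv2.minAreaRect(c); M=cv2.moments(c); return (M["m10"]/M["m00"],M["m01"]/M["m00"]),r
Y=((22,120,80),(34,255,255)); B=((105,120,60),(125,255,255))
E
python3 - <<'E'
from h import *
T=cv2.imread("pics/top0.png")[:,:,::-1].copy(); S=cv2.imread("pics/scene0.png")[:,:,::-1].copy()
ct,cs=calibration("top"),calibration("scene")
for n,C,rt,rs in (("yel",Y,(230,185,266,215),(215,150,248,190)),("blue",B,(264,185,296,215),(245,165,280,200))):
    a,ra=cen(mask(T,*C,rt)); b,rb=cen(mask(S,*C,rs)); print(n,ra,rb,tri([ray(ct,a),ray(cs,b)]).round(4), onz(ct,a,.08).round(4))
a=mask(T,*Y,(395,150,430,190)); ys,xs=np.nonzero(a); e=cv2.fitEllipse(cv2.convexHull(np.c_[xs,ys].astype(np.float32)))
print("ring",e,onz(ct,e[0],.046).round(4))
b=mask(S,*Y,(415,205,462,245)); ys,xs=np.nonzero(b); f=cv2.fitEllipse(cv2.convexHull(np.c_[xs,ys].astype(np.float32)))
print("ring",f,onz(cs,f[0],.046).round(4),tri([ray(ct,e[0]),ray(cs,f[0])]))
cv2.imwrite("pics/crop.png",np.hstack([cv2.resize(T[140:220,230:310],(390,390),interpolation=2),cv2.resize(T[130:210,370:470][:,:],(400,390),interpolation=2)])[:,:,::-1])
E
```

```text
yel ((248.0, 197.0), (4.0, 14.0), 90.0) ((230.4827423095703, 163.7069091796875), (18.514211654663086, 6.696629047393799), 23.198589324951172) [0.4308 0.199  0.0862] [0.4318 0.2002 0.08  ]
blue ((277.5, 197.5), (5.0, 15.0), 90.0) ((261.4655456542969, 176.08621215820312), (18.75522804260254, 6.127946376800537), 21.801406860351562) [0.4306 0.1327 0.0881] [0.4316 0.134  0.08  ]
ring ((411.1150817871094, 168.41171264648438), (22.314800262451172, 23.174924850463867), 127.69300842285156) [ 0.5107 -0.1771  0.046 ]
ring ((439.03314208984375, 226.7953338623047), (25.451541900634766, 33.33694076538086), 107.23796844482422) [ 0.5123 -0.1783  0.046 ] [ 0.51092152 -0.17765424  0.04696352]
```

View pics/crop.png

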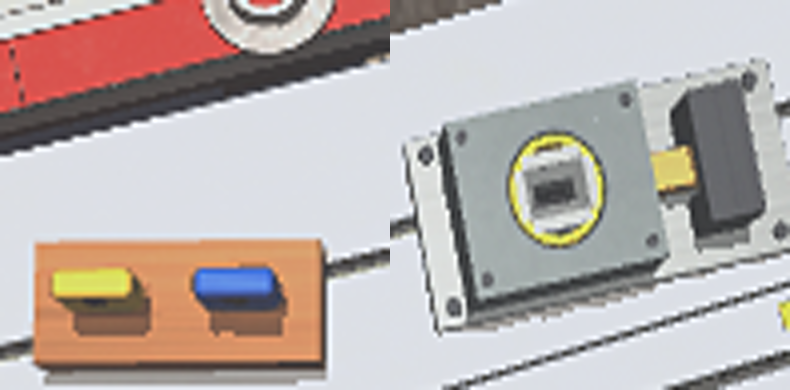

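The crop confirms the yellow key on the stand's left (crop 93,283), with blue on its right. The lock slot runs along the image's horizontal, tilted about 10°, and the bolt is on the right.

```bash
cat >> h.py <<'E'
from scipy.spatial.transform import Rotation as Ro
def plan(p,yaw):  # yaw = world angle of tool y, tool down
    s=state(); q=s["tcp_rot"]; R=Ro.from_quat([q[1],q[2],q[3],q[0]])
    y=np.array([np.cos(yaw),np.sin(yaw),0]); z=np.array([0,0,-1.]); G=Ro.from_matrix(np.c_[np.cross(y,z),y,z])
    print("t",round(s["time"],2),"pos",s["ee_pos"].round(4),"yaw",round(float(np.arctan2(*R.as_matrix()[1::-1,1])),3),"q6",s["q"][5].round(2),"F",s["wrist_force"].round(1),"M",s["moment"].round(2),"w",round(s["gripper_width"],4))
    print("shift",(R.as_matrix().T@(np.array(p)-s["ee_pos"])/.4).round(4),"turn",((R.inv()*G).as_rotvec()/.5).round(3))
E
python3 - <<'E'
from h import *
ct=calibration("top")
P=[onz(ct,((X-390)/4+370,130+Yp/4.875),.046) for X,Yp in((462,137),(625,100),(488,280),(652,240))]
P=np.array(P); print(P.round(4),P.mean(0))
for v in (P[1]-P[0],P[3]-P[2],-np.array([-(P[0]-P[2])[1],(P[0]-P[2])[0],0])): print(np.degrees(np.arctan2(v[0],-v[1])))
plan([.431,.199,.16],0)
E
```

```text
[[ 0.5353 -0.1228  0.046 ]
 [ 0.5549 -0.22    0.046 ]
 [ 0.4644 -0.1371  0.046 ]
 [ 0.4851 -0.2338  0.046 ]] [ 0.50995298 -0.17840463  0.046     ]
11.38924317339019
12.082492586950877
11.394571279185245
t 0.1 pos [0.1143 0.4862 0.2305] yaw 1.34 q6 1.57 F [-0.5  0.4 -0.6] M [ 0.05  0.04 -0.06] w 0.0855
shift [-0.9351 -0.5175  0.1772] turn [-3.00e-03  2.00e-03  2.68e+00]
```

Request:
carry_out(
  motion=[
    [[-1,-0.935,-0.5175,0.1,0,0,1],[-1,-0.935,-0.5175,0.1,0,0,1],[-1,-0.935,-0.5175,0.1,0,0,1],[-1,-0.935,-0.5175,0.1,0,0,1],[-1,-0.935,-0.5175,0.1,0,0,1],[-1,-0.935,-0.5175,0.1,0,0,1],[-1,-0.935,-0.5175,0.1,0,0,1],[-1,-0.935,-0.5175,0.1,0,0,1],[-1,-0.935,-0.5175,0.1,0,0,1]],
  ],
)

```text
time: 1.23
ee_pos: [0.4306, 0.1995, 0.1908]
tcp_rot: [-0.001, 0.358, 0.934, -0.0]
wrist_force: [0.1, -0.0, 0.5]
gripper_width: 0.0859
gripper_force: 0.0
```

Request:
carry_out(
  motion=[
    [[-1,0,0,0,0,0,0.5],[-1,0,0,0,0,0,1],[-1,0,0,0,0,0,1]],
  ],
)

```text
time: 1.6
ee_pos: [0.4298, 0.2011, 0.1915]
tcp_rot: [-0.0, 0.578, 0.816, -0.0]
wrist_force: [-0.1, -0.4, -0.5]
gripper_width: 0.0852
gripper_force: 0.0
```

Request:
carry_out(
  motion=[
    [[-1,0,0,0,0,0,0.4],[-1,0,0,0,0,0,0.68],[-1,0,0,0,0,0,0.68],[-1,0,0,0,0,0,0.68]],
  ],
)

```text
time: 2.1
ee_pos: [0.4305, 0.2005, 0.1914]
tcp_rot: [-0.0, 0.706, 0.709, 0.0]
wrist_force: [-0.4, -0.6, 0.0]
gripper_width: 0.0856
gripper_force: 0.0
```

Run:
```python
from h import *
c=calibration("wrist"); im=get_image("wrist"); cv2.imwrite("pics/w1.png",im[:,:,::-1])
m=mask(im,*Y,(0,0,640,400)); print(cen(m))
print(onz(c,cen(m)[0],.09), onz(c,cen(m)[0],.08))
plan([.431,.199,.053],0)
```

```text
((324.26628352490417, 181.85632183908046), ((324.0, 182.0), (8.0, 12.0), 90.0))
[0.43012267 0.21436286 0.09      ] [0.43014376 0.21177592 0.08      ]
t 2.15 pos [0.4306 0.2003 0.1914] yaw 0.003 q6 2.0 F [-0.3 -0.8 -0.2] M [ 0.08 -0.01 -0.01] w 0.0854
shift [-0.0032  0.001   0.3459] turn [-0.    -0.     0.006]
```

View pics/w1.png

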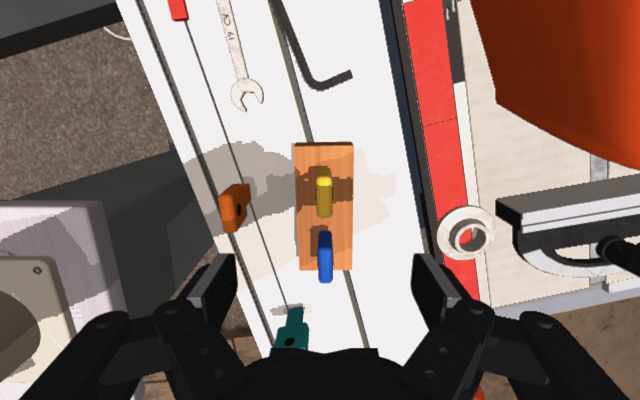

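The wrist view shows the yellow bow at (324,197), centred between the fingers, with blue at (326,257) clear of them. I'll descend and grip.

Request:
carry_out(
  motion=[
    [[-1,-0.003,0,0.12,0,0,0],[-1,-0.003,0,0.22,0,0,0],[-1,-0.003,0,0.3,0,0,0],[-1,-0.003,0,0.345,0,0,0],[-1,-0.003,0,0.345,0,0,0],[0,-0.003,0,0.345,0,0,0],[0.5,-0.003,0,0.345,0,0,0],[1,-0.003,0,0.345,0,0,0],[1,-0.003,0,0.345,0,0,0],[1,-0.003,0,0.345,0,0,0],[1,-0.003,0,0.345,0,0,0],[1,-0.003,0,0.345,0,0,0],[1,-0.003,0,0.345,0,0,0],[1,-0.003,0,0.345,0,0,0]],
  ],
  squeeze=60,
)

```text
time: 3.9
ee_pos: [0.4315, 0.1986, 0.0538]
tcp_rot: [0.0, 0.707, 0.707, 0.0]
wrist_force: [-0.6, 0.1, 5.5]
gripper_width: 0.0133
gripper_force: 59.7
```

Run:
```python
from h import *
plan([.431,.199,.175],0)
```

```text
t 3.9 pos [0.4315 0.1986 0.0538] yaw -0.0 q6 2.0 F [-0.6  0.1  5.5] M [-0.11  0.13  0.02] w 0.0133
shift [ 0.001 -0.001 -0.303] turn [ 0.002 -0.001 -0.   ]
```

Gripped (13.3 mm). Next is the lift, straight up.

Request:
carry_out(
  motion=[
    [[1,0,0,-0.03,0,0,0],[1,0,0,-0.07,0,0,0],[1,0,0,-0.11,0,0,0],[1,0,0,-0.2,0,0,0],[1,0,0,-0.3,0,0,0],[1,0,0,-0.3,0,0,0],[1,0,0,-0.3,0,0,0]],
  ],
)

```text
time: 4.78
ee_pos: [0.4306, 0.1983, 0.1729]
tcp_rot: [-0.0, 0.707, 0.707, -0.0]
wrist_force: [-1.1, -0.0, -1.1]
gripper_width: 0.0134
gripper_force: 58.9
```

Run:
```python
from h import *
cv2.imwrite("pics/w2.png",np.vstack([get_image("scene")[100:300,120:440],get_image("wrist")[100:400,160:480]])[:,:,::-1])
plan([.511,-.178,.175],.2)
```

```text
t 4.88 pos [0.4301 0.198  0.172 ] yaw -0.0 q6 2.0 F [ 0.5  0.1 -1.3] M [ 0.05  0.01 -0.03] w 0.0133
shift [-0.94    0.2024 -0.0068] turn [-0.006  0.002 -0.4  ]
```

View pics/w2.png

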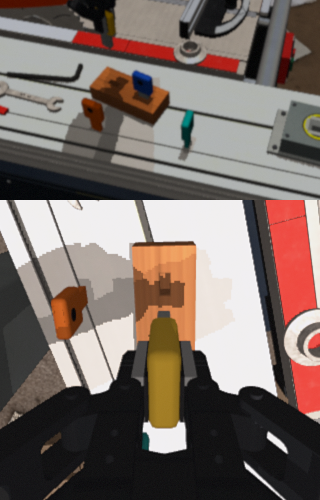

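The key is out of the stand and upright in the fingers (crop 163,380), and the blue key is untouched. I'll carry it over the lock.

Request:
carry_out(
  motion=[
    [[1,-0.15,0.03,0,0,0,0],[1,-0.3,0.06,0,0,0,-0.2],[1,-0.45,0.1,0,0,0,-0.4],[1,-0.6,0.13,0,0,0,-0.4],[1,-0.75,0.16,0,0,0,-0.4],[1,-0.87,0.19,0,0,0,-0.4],[1,-0.94,0.202,0,0,0,-0.4],[1,-0.94,0.202,0,0,0,-0.4],[1,-0.94,0.202,0,0,0,-0.4],[1,-0.94,0.202,0,0,0,-0.4]],
  ],
)

```text
time: 6.12
ee_pos: [0.5115, -0.1763, 0.1729]
tcp_rot: [-0.001, 0.632, 0.775, -0.0]
wrist_force: [0.0, -0.2, -0.1]
gripper_width: 0.0136
gripper_force: 58.9
```

Run:
```python
from h import *
c=calibration("wrist"); w=get_image("wrist"); cv2.imwrite("pics/w3.png",np.hstack([w[100:400,130:530],cv2.resize(get_image("scene")[130:280,360:560],(400,300),interpolation=2)])[:,:,::-1])
print(c["K"][0,0],onz(c,(320,200),.046),np.linalg.norm(c["t"]),(-c["R"].T@c["t"]).round(3))
plan([.511,-.178,.125],.2)
```

```text
300.8915118665479 [ 0.50919218 -0.18707967  0.046     ] 0.596438211470936 [ 0.496 -0.101  0.316]
t 6.22 pos [ 0.5118 -0.1764  0.1733] yaw 0.202 q6 1.04 F [ 0.2 -0.8 -0.2] M [-0.   -0.02 -0.03] w 0.0133
shift [-0.0034 -0.0028  0.1208] turn [-0.    -0.     0.003]
```

View pics/w3.png

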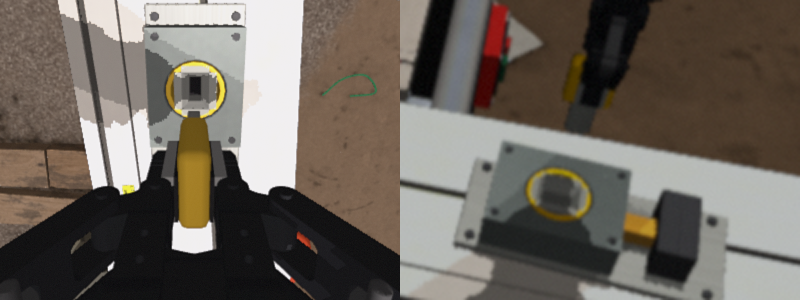

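The wrist view shows the ring at (325,189) with the blade just before it and parallel to the slot. I'll measure the ring once more from here.

Run:
```python
from h import *
c=calibration("wrist"); w=cv2.imread("pics/w3.png")[:,:400,::-1].copy()
m=mask(w,*Y,(155,50,240,116)); ys,xs=np.nonzero(m); e=cv2.fitEllipse(cv2.convexHull(np.c_[xs,ys].astype(np.float32)))
print(e); print(onz(c,(e[0][0]+130,e[0][1]+100),.046))
k=mask(w,(15,100,40),(40,255,255),(160,118,225,230)); print(cen(k))
p=(cen(k)[0][0]+130,cen(k)[0][1]+100); print(onz(c,p,.2))
plan([.511,-.178,.125],.2)
```

```text
((195.52381896972656, 89.24193572998047), (57.16901779174805, 58.72313690185547), 88.07647705078125)
[ 0.51260894 -0.17599646  0.046     ]
((193.71992471641485, 173.38954168574188), ((194.0, 172.5), (109.0, 34.0), 90.0))
[ 0.51002891 -0.171167    0.2       ]
t 6.22 pos [ 0.5118 -0.1764  0.1733] yaw 0.202 q6 1.04 F [ 0.2 -0.8 -0.2] M [-0.   -0.02 -0.03] w 0.0133
shift [-0.0034 -0.0028  0.1208] turn [-0.    -0.     0.003]
```

Request:
carry_out(
  motion=[
    [[1,-0.002,0,0.08,0,0,0],[1,-0.002,0,0.15,0,0,0],[1,-0.002,0,0.19,0,0,0],[1,-0.002,0,0.21,0,0,0],[1,-0.002,0,0.225,0,0,0],[1,-0.002,0,0.235,0,0,0],[1,-0.002,0,0.24,0,0,0]],
  ],
)

```text
time: 7.1
ee_pos: [0.5124, -0.1784, 0.0776]
tcp_rot: [0.0, 0.633, 0.774, 0.0]
wrist_force: [0.1, 0.1, -0.9]
gripper_width: 0.0136
gripper_force: 58.9
```

Run:
```python
from h import *
plan([.5117,-.1772,.0618],.2)
```

```text
t 7.1 pos [ 0.5124 -0.1784  0.0776] yaw 0.2 q6 1.04 F [ 0.1  0.1 -0.9] M [-0.01  0.04 -0.03] w 0.0136
shift [ 0.0032 -0.001   0.0395] turn [0.001 0.001 0.   ]
```

Request:
carry_out(
  motion=[
    [[1,0.001,0,0.01,0,0,0],[1,0.002,0,0.02,0,0,0],[1,0.002,0,0.028,0,0,0],[1,0.002,0,0.028,0,0,0]],
  ],
)

```text
time: 7.6
ee_pos: [0.5116, -0.1775, 0.0657]
tcp_rot: [-0.0, 0.633, 0.774, -0.0]
wrist_force: [0.1, 0.9, -1.4]
gripper_width: 0.0133
gripper_force: 58.9
```

Run:
```python
from h import *
plan([.5117,-.1772,.0618],.2)
```

```text
t 7.6 pos [ 0.5116 -0.1775  0.0657] yaw 0.2 q6 1.04 F [ 0.1  0.9 -1.4] M [ 0.02 -0.01  0.02] w 0.0133
shift [0.0006 0.0004 0.0098] turn [-0.001 -0.001 -0.   ]
```

Request:
carry_out(
  motion=[
    [[1,0,0,0.004,0,0,0],[1,0,0,0.008,0,0,0],[1,0,0,0.011,0,0,0],[1,0,0,0.011,0,0,0]],
  ],
)

```text
time: 8.1
ee_pos: [0.512, -0.1775, 0.0619]
tcp_rot: [0.0, 0.633, 0.774, 0.0]
wrist_force: [-0.0, 0.4, 1.8]
gripper_width: 0.0134
gripper_force: 59.0
```

Run:
```python
from h import *
plan([.5117,-.1772,.0618],.2)
```

```text
t 8.1 pos [ 0.512  -0.1775  0.0619] yaw 0.2 q6 1.04 F [-0.   0.4  1.8] M [ 0.04  0.11 -0.03] w 0.0134
shift [ 0.0009 -0.0004  0.0002] turn [0. 0. 0.]
```

Request:
carry_out(
  motion=[
    [[1,0,0,0.002,0,0,0],[1,0,0,0.004,0,0,0],[1,0,0,0.004,0,0,0]],
  ],
)

```text
time: 8.48
ee_pos: [0.5121, -0.1776, 0.0618]
tcp_rot: [0.001, 0.633, 0.774, 0.0]
wrist_force: [-2.8, 1.5, 9.9]
gripper_width: 0.0131
gripper_force: 60.7
```

The contact force shows the key seated at the expected height. I'll ease off and turn clockwise.

Request:
carry_out(
  motion=[
    [[1,0,0,-0.002,0,0,0],[1,0,0,-0.002,0,0,0.2],[1,0,0,-0.002,0,0,0.4],[1,0,0,-0.002,0,0,0.6],[1,0,0,-0.002,0,0,0.8],[1,0,0,-0.002,0,0,1],[1,0,0,-0.002,0,0,1]],
  ],
)

```text
time: 9.35
ee_pos: [0.5124, -0.1778, 0.0618]
tcp_rot: [0.001, 0.805, 0.593, 0.0]
wrist_force: [-1.0, 0.2, 5.3]
gripper_width: 0.0133
gripper_force: 59.8
```

Request:
carry_out(
  motion=[
    [[1,0,0,0,0,0,0.2],[1,0,0,0,0,0,0.4],[1,0,0,0,0,0,0.6],[1,0,0,0,0,0,0.8],[1,0,0,0,0,0,1],[1,0,0,0,0,0,1]],
  ],
)

```text
time: 10.1
ee_pos: [0.5121, -0.1775, 0.0618]
tcp_rot: [0.0, 0.927, 0.376, 0.0]
wrist_force: [-1.9, 1.4, 5.7]
gripper_width: 0.0137
gripper_force: 59.9
```

Run:
```python
from h import *
plan([.512,-.1775,.0618],-1.05)
cv2.imwrite("pics/s4.png",cv2.resize(get_image("scene")[130:280,360:560],(600,450),interpolation=2)[:,:,::-1])
```

```text
t 10.1 pos [ 0.5121 -0.1775  0.0618] yaw -0.8 q6 2.04 F [-1.9  1.4  5.7] M [0.2  0.47 0.01] w 0.0137
shift [-0.0001 -0.0002  0.0001] turn [ 0.001 -0.001  0.499]
```

View pics/s4.png

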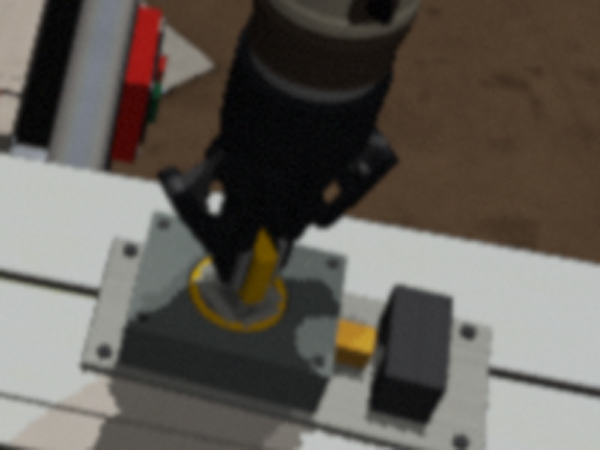

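The key stands in the lock and has turned with the hand (crop 262,265). The bolt shows at (357,342) and is drawing clear of the keeper. I'll turn on to the stop.

Request:
carry_out(
  motion=[
    [[1,0,0,-0.001,0,0,0.15],[1,0,0,-0.001,0,0,0.3],[1,0,0,-0.001,0,0,0.42],[1,0,0,-0.001,0,0,0.42]],
  ],
)

```text
time: 10.65
ee_pos: [0.512, -0.1774, 0.0618]
tcp_rot: [-0.0, 0.961, 0.277, 0.0]
wrist_force: [-1.5, 0.5, 5.6]
gripper_width: 0.0134
gripper_force: 59.7
```

Run:
```python
from h import *
plan([.512,-.1775,.0618],-1.05)
```

```text
t 10.65 pos [ 0.512  -0.1774  0.0618] yaw -1.009 q6 2.25 F [-1.5  0.5  5.6] M [0.24 0.43 0.01] w 0.0134
shift [-0.0001  0.0002  0.    ] turn [ 0.    -0.001  0.082]
```

Request:
carry_out(
  motion=[
    [[1,0,0,-0.001,0,0,0.1],[1,0,0,-0.001,0,0,0.18],[1,0,0,-0.001,0,0,0.18]],
  ],
)

```text
time: 11.02
ee_pos: [0.5119, -0.1772, 0.0618]
tcp_rot: [-0.0, 0.972, 0.234, 0.0]
wrist_force: [-0.9, 0.9, 3.9]
gripper_width: 0.0133
gripper_force: 59.6
```

Run:
```python
from h import *
plan([.512,-.1775,.0618],-1.05)
```

```text
t 11.03 pos [ 0.5119 -0.1772  0.0618] yaw -1.098 q6 2.34 F [-0.9  0.9  3.9] M [0.31 0.33 0.4 ] w 0.0133
shift [-0.0002  0.0007  0.0001] turn [-0.001 -0.001 -0.096]
```

The moment jumped to 0.4 N m, so the plug is at its stop. I'll relax the twist, release and rise.

Request:
carry_out(
  motion=[
    [[1,0,0,0,0,0,-0.12],[1,0,0,0,0,0,-0.12],[0.4,0,0,0,0,0,-0.12],[0,0,0,0,0,0,-0.12],[-0.4,0,0,0,0,0,-0.12],[-0.4,0,0,0,0,0,-0.12],[-0.4,0,0,-0.03,0,0,-0.12],[-0.4,0,0,-0.1,0,0,-0.12],[-0.4,0,0,-0.25,0,0,-0.12],[-0.4,0,0,-0.35,0,0,-0.12],[-0.4,0,0,-0.35,0,0,-0.12],[-0.4,0,0,-0.35,0,0,-0.12]],
  ],
)

```text
time: 12.52
ee_pos: [0.5117, -0.1775, 0.2019]
tcp_rot: [0.0, 0.965, 0.262, 0.0]
wrist_force: [0.3, 0.0, -0.4]
gripper_width: 0.0595
gripper_force: 0.0
```

Run:
```python
from h import *
a=cv2.resize(get_image("scene")[160:280,370:530],(400,300),interpolation=2); b=cv2.resize(get_image("top")[120:210,365:485],(400,300),interpolation=2)
cv2.imwrite("pics/s5.png",np.hstack([a,b])[:,:,::-1]); plan([.512,-.1775,.2],-1.05)
```

```text
t 12.62 pos [ 0.511  -0.1772  0.2005] yaw -1.04 q6 2.28 F [0.9 0.6 0.1] M [0.02 0.05 0.  ] w 0.0599
shift [0.0018 0.0019 0.0012] turn [-0.004  0.003  0.02 ]
```

View pics/s5.png

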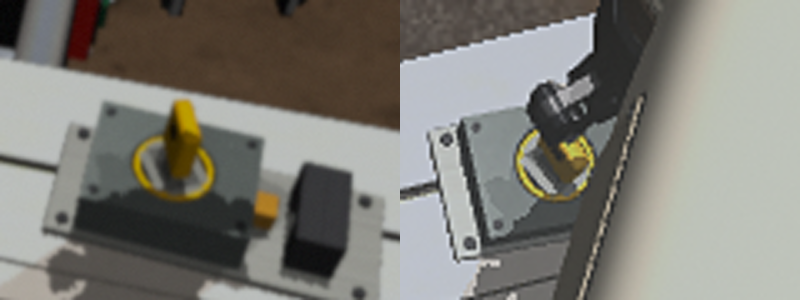

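The key stands upright in the lock, turned (left crop 182,140). The bolt end at (265,210) is drawn well clear of the keeper, and the robot touches nothing.

```bash
python3 -c "
from cell import *
print(job_done())"
```

```text
the job is handed in; nothing more can be done
None
```

The yellow key is fully home in the lock and turned clockwise to its stop. The last picture shows the bolt clear of its keeper and the key standing free. The blue key was never touched, and the job is handed in at about 12.6 s; the hand-in gave no verdict.

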